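# Shut the board case and snap its hasp over the catch

## Task

The repaired circuit board is packed: close the case's lid, then swing the steel hasp down over the catch on the front of the case and push it in until it snaps home and holds the lid down on its seal by itself. Feel for the snap rather than forcing it, and leave the other things on the bench where they are.

Things in the scene. Friction and masses are not known exactly. Their poses are not given: they have to be found in the camera images.
- case: Dark grey case, heavy, fixed; 140 mm deep (x), 240 mm wide (y), 90 mm high without its lid, with a circuit board on foam inside. Origin: centre of its underside. Its own -x side is the front, facing roughly towards the robot: there the catch stands out. All case coordinates below are in this frame, in mm.
- lid (a joint): Angle (rad) of the lid, a panel 140 x 240 x 14 mm hinged on the case's rear rim; 0 is pressed fully down, positive is open (front edge up), 1.4 the most. It moves with about 2 N at the front edge and stays where left. A springy seal stops the shut lid at 0.047 to 0.062 (front edge 7 to 9 mm up); pressed further (8 N to reach 0) it springs back. Held down by the hasp it reads about 0.03.
- hasp (a joint): Angle (rad) of the steel hasp about its hinge on the lid's front edge, relative to the lid. 0: hanging down along the case's front face (lid shut); grows as it swings outward and up: 1.57 straight out to the front, 2.9 nearly straight up, the most. It turns with about 1 N at its end and stays where left. Snapped home it reads -0.15 to 0.15, depending on how the catch is set.
- lid_hinge (a point): Middle of the lid's hinge axis, at case (70, 0, 90). The lid's underside passes through the axis; the axis runs along the case's y.
- lid_edge (a point): Middle of the lid's front upper edge, 140 mm from the hinge and 14 mm above the lid's underside.
- hasp_hinge (a point): Middle of the hasp's hinge axis (parallel to the case's y), 12 mm in front of the lid's front edge and 10 mm above the lid's underside; at case (-82, 0, 109) when the lid rests on its seal.
- hasp_bar (a point): Middle of the hasp's cross bar (8 mm rod), 62 mm from the hasp's hinge. The hasp is a steel strap 78 mm wide, 80 mm long, 5 mm thick; a window 38 mm wide and 46 mm long lies between two side arms, each 20 mm wide and centred 29 mm left and right of the middle. The window ends at the bar; a flat lip 14 mm long follows below it.
- catch_mount (a point): Point on the front face, case (-70, 0, 50), behind the catch: a steel hook nose 24 mm wide, 44 to 67 mm up, that enters the hasp's window. Screw-set: its tip stands 29 to 43 mm out, so how far the hasp must go in varies by 14 mm and is not reported. With the lid on its seal, push the side arms in near the bar: it rides down the nose's slope (10 to 25 N), snaps up behind a 3 mm lip, then stops.
- solder_spool: Bystander: metal spool 64 mm across, 42 mm high, standing in front and to one side of the case. Origin: centre of its underside.
- flux_bottle: Bystander: white bottle, 42 mm across, 100 mm high, beside the case. Origin: centre of its underside.
- desolder_tool: Bystander: desoldering tool 175 mm long with a black handle and an amber chamber, lying beside the case. Origin: under its middle.
- screwdriver: Bystander: screwdriver with a black handle, 170 mm long, lying in front and to the side of the case. Origin: under its middle.
- tip_cup: Bystander: open steel cup 64 mm across, 45 mm high, beside the case. Origin: centre of its underside.
- air_nozzle: Bystander: steel hot-air nozzle, 44 mm across, 60 mm high, standing behind the case. Origin: centre of its underside.
- brush: Bystander: brush 160 mm long lying behind the case. Origin: under its middle.

How it is judged:
On the way, in this order (a step that is already met when the one before it is completed fails the run):
1. the lid is shut down to its seal (value of joint lid below 0.075 rad), for 0.2 s.
2. the hasp is snapped over the catch and holds the lid down (value of joint lid between 0.022 and 0.043 rad and value of joint hasp below 0.2 rad), for 0.2 s.
At the end, for the whole second after the job is handed in: With nothing touching it, the hasp is home behind the catch (hasp joint under 0.2 rad) and holds the lid down on its seal (lid joint 0.022 to 0.043 rad; unfastened it springs up to 0.047 or more, and stuck half-way under the catch's lip it sits below 0.02), both at rest (all of step 2 and velocity of joint hasp between -0.1 and 0.1 rad/s and velocity of joint lid between -0.05 and 0.05 rad/s).
It fails at once if the case, lid or hasp is forced: pressed with more than 60 N (contact force between any of the fingers, the arm and case above 60 N).
It fails at once if a bystander is moved more than 30 mm (distance of any of solder_spool, flux_bottle, desolder_tool, screwdriver, tip_cup, air_nozzle, brush from where it was at the start of the episode above 0.03 m).
It also fails if it takes over 45 s, if anything falls off the work surface, if the arm or the gripper's body presses on something with over 40 N, if the wrist force passes 120 N, or if a joint passes its speed limit or range.

## Robot

A 6-joint arm with a two-finger parallel gripper is mounted at the origin on the work surface. World frame = base frame: x ahead of the robot, y to its left, z up, the work surface at z = 0. Lengths are in m, angles in rad, forces in N, time in s.
With the tool pointing down it reaches from about 0.35 to 0.775 m from the base axis. Payload 7.3 kg.
Tool frame: the origin (TCP) lies at the centre of the arm's flange, where the gripper is bolted on; the fingertips stand 178 mm ahead of it and the grasp point (between the pads) lies 159 mm ahead of it; x points along the fingers, y is the direction in which the jaws open and shut, and the axes are right-handed (so a half turn about x gives the same grasp; the last joint's range is limited). The gripper opens to 92 mm and grips with 3 to 60 N. Pads are 19 mm wide; open, the fingers measure 130 mm over their backs; the gripper's body (75 mm by 190 mm) begins 47 mm behind the grasp point.
Start: joints at [1.007, 0.342, 1.524, -0, 1.275, -0.146], TCP at [0.213, 0.48, 0.405] pointing down, gripper open.
Joint ranges: [-2.53, 2.53], [-0.77, 2.02], [0.04, 2.7], [-1, 4.14], [0.28, 2.66], [-3.11, 3.11]. Speed limits (rad/s): [2.57, 2.57, 3.14, 3.14, 3.14, 3.14].

## Interface

Orientations are given as [roll, pitch, yaw] about the fixed x, y, z axes, in that order (R = Rz(yaw) Ry(pitch) Rx(roll)).
In Python, from cell import readout, cams, workorder gives the robot as it stands.
- The arm moves only by the shell command python3 -m inch 'ROWS' [FORCE]. ROWS is text: rows parted by semicolons, each of 5 numbers parted by spaces: the shift along the world's x, y, z in mm, then the turn about the world's z in rad, then the opening, from 0 (shut) to 1 (fully open). A call has 1 to 8 rows; each row shifts and turns the commanded pose from where the row before left it; what a row does not reach is not made up. A row lasts 1/12 s, in which the tool goes at most 41.7 mm and 7.16 degrees, less where a joint would pass 70% of its speed; a pose out of reach is approached as far as the arm can. A call is refused whole if a number of a shift passes 41.7 or a number of a turn 0.125, either way. A call with a gripper value outside its range is refused whole. The fingers move at their own pace and stop on an object; FORCE is the grip in N (left out, the last holds). Time passes only in rows, so rows that do not move let the fingers close. It gives the time, the measured TCP pose, the force and the opening at its end, in the units of the state.
- readout.observe(): the state, without advancing time (a new reading comes with each control period).
- cams.read_camera(name): name is "scene" or "top" or "wrist"; returns a dict with "color" (384x512x3 uint8, red, green, blue), "fx", "fy", "cx", "cy" (pixels), "world_to_cam" (4x4, takes a point from world to camera coordinates); the wrist camera has in their place "T_tool_cam" (4x4, takes a point from camera to tool coordinates, whose origin is the TCP and whose axes are the tool frame's). Camera axes: x right, y down, z forward; pixel columns grow to the right and rows downward; lengths in m; the calibration is good to about 2 mm. A picture is of the moment at which its call begins: read the wrist's pose just before it. There is no depth.
- workorder.hand_in(): hands the job in, once; it reports no verdict.
The state is a dict: "time": time; "qpos": joint angles; "qvel": joint speeds; "joint_efforts": joint torques, N m; "tool_pos": TCP position; "tool_rot": TCP orientation; "contact_force": force on the tool from outside, world axes, zero at the start; "torque": the same for the moment, N m; "opening": finger opening in m.
Only numpy, scipy, OpenCV 4.12 (cv2) and the standard library are available. Lean on these libraries where they do the work, as an engineer would, in place of code of your own. Each camera call takes 0.05 s, during which the arm holds its last target.

## Working session

There is one attempt and no reset: what is moved stays moved. The work goes in short steps, Python scripts to look and compute and a shell command to move; the robot and the scene stay as the last step left them, time stands still between calls to the robot, and variables do not carry over. Pictures are saved under pics/ and viewed, and the job is handed in when it is done.

```bash
ls; mkdir -p pics; python3 - <<'E'
from cell import readout, cams
import cv2
print(readout.observe())
for n in ["scene","top","wrist"]:
    r=cams.read_camera(n); cv2.imwrite(f"pics/{n}0.png",r["color"][:,:,::-1])
    print(n,{k:(v.tolist() if hasattr(v,'tolist') else v) for k,v in r.items() if k!="color"})
E
```

```text
pics
{'time': 0.0, 'qpos': array([ 1.00698879e+00,  3.42737769e-01,  1.52501462e+00, -1.43553247e-05,
        1.27539217e+00, -1.46014855e-01]), 'qvel': array([ 5.66698200e-04,  1.20919710e-03,  3.55965753e-06, -1.16316891e-04,
       -1.87057809e-03, -7.15648579e-04]), 'joint_efforts': array([ 1.69510363e-04, -4.31231868e+01, -2.44227630e+01,  7.18246470e-02,
        5.57795749e-02, -1.04715659e-04]), 'tool_pos': array([0.21293321, 0.47973593, 0.40403778]), 'tool_rot': array([-1.70796613,  1.56924436, -2.12575462]), 'contact_force': array([0.14467736, 0.26920576, 0.56041948]), 'torque': array([ 0.04544858,  0.06074456, -0.05311442]), 'opening': 0.0917676227415947}
scene {'fx': 449.8966344981863, 'fy': 449.8966344981863, 'cx': 254.08730609278007, 'cy': 190.93650102202113, 'world_to_cam': [[-0.6624960681049822, 0.748995664096035, 0.01022031852625245, 0.37047889528203237], [0.5897118492984729, 0.5299236073272793, -0.6094431107119179, -0.28673759546644334], [-0.4618862354978919, -0.3977266216417792, -0.7927639244409417, 1.4433828194037284], [0.0, 0.0, 0.0, 1.0]]}
top {'fx': 366.15516004728136, 'fy': 366.15516004728136, 'cx': 254.0366056260966, 'cy': 190.25573798211096, 'world_to_cam': [[0.02501692812394727, -0.9996787954296444, 0.0040570032753195285, 0.017795537412987183], [-0.9853729358897727, -0.02534281743428728, -0.16851682058614167, 0.591270759682983], [0.16856550810652438, 0.0002181119599636055, -0.9856904290414723, 0.8008363144479215], [0.0, 0.0, 0.0, 1.0]]}
wrist {'fx': 267.73206249743, 'fy': 267.73206249743, 'cx': 257.4781753028627, 'cy': 188.7105740716577, 'T_tool_cam': [[0.000816179888444914, -0.24905850571472193, 0.9684880972843897, 0.019561648202218673], [0.9999995919589867, -0.00017173275996849679, -0.0008868989328815335, 6.305369229853142e-05], [0.0003872108568866502, 0.9684884259705981, 0.24905826392381228, -0.06767621030367545], [0.0, 0.0, 0.0, 1.0]]}
```

View pics/scene0.png

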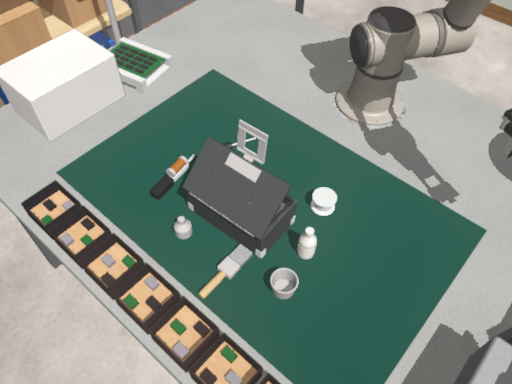

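View pics/top0.png

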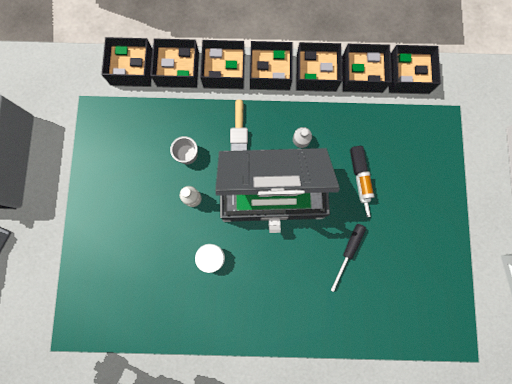

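View pics/wrist0.png

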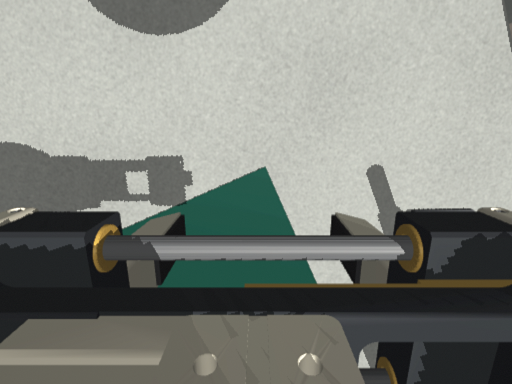

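The scene view shows the lid partly open at about (235,190), with the hasp standing up at (252,140). The top view puts the case at about (275,200), with the catch at (274,226). Next I'll enlarge those areas.

```bash
cat > h.py <<'E'
import numpy as np, cv2
from cell import readout, cams
def P(r,X):
    X=np.atleast_2d(X); M=r["world_to_cam"]; c=X@np.array(M)[:3,:3].T+np.array(M)[:3,3]
    return np.c_[r["fx"]*c[:,0]/c[:,2]+r["cx"], r["fy"]*c[:,1]/c[:,2]+r["cy"]]
def ray(r,uv):
    M=np.array(r["world_to_cam"]);R=M[:3,:3];t=M[:3,3]
    d=R.T@np.array([(uv[0]-r["cx"])/r["fx"],(uv[1]-r["cy"])/r["fy"],1]); return -R.T@t, d/np.linalg.norm(d)
def onz(r,uv,z):
    o,d=ray(r,uv); return o+d*(z-o[2])/d[2]
def tri(r1,u1,r2,u2):
    o1,d1=ray(r1,u1);o2,d2=ray(r2,u2)
    s=np.linalg.lstsq(np.c_[d1,-d2],o2-o1,rcond=None)[0]
    a=o1+s[0]*d1;b=o2+s[1]*d2; return (a+b)/2,np.linalg.norm(a-b)
def crop(name,out,x0,y0,x1,y1,k):
    r=cams.read_camera(name); c=r["color"][y0:y1,x0:x1,::-1]
    cv2.imwrite("pics/"+out,cv2.resize(c,None,fx=k,fy=k,interpolation=cv2.INTER_CUBIC)); return r
E
python3 - <<'E'
from h import *
crop("scene","s1.png",170,110,310,260,4)
crop("top","t1.png",205,130,345,250,5)
E
```

```text
(no output)
```

View pics/s1.png

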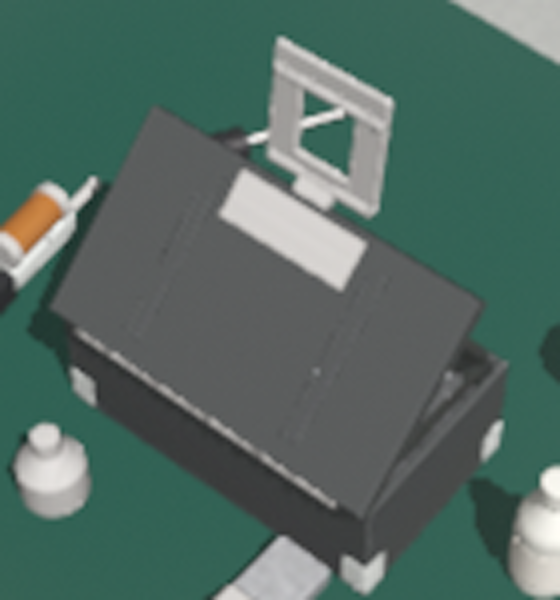

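View pics/t1.png

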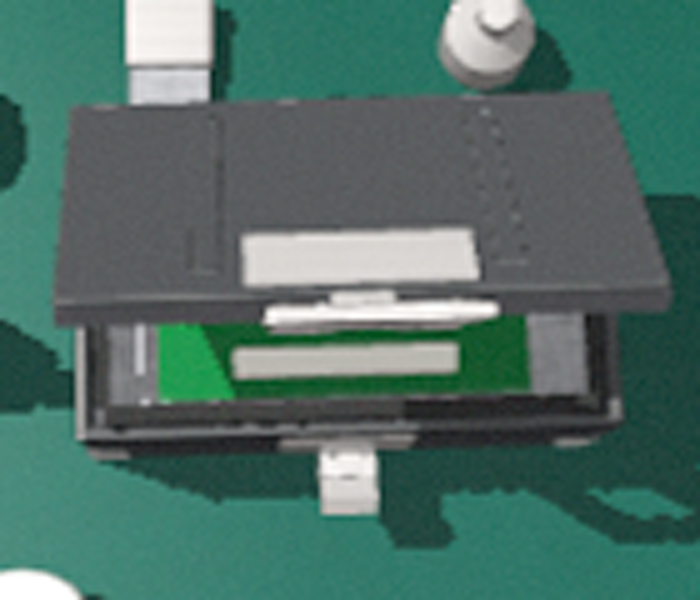

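```bash
python3 - <<'E'
from h import *
t=cams.read_camera("top"); s=cams.read_camera("scene")
T=lambda u,v:(205+u/5-.4,130+v/5-.4)
S=lambda u,v:(170+u/4-.4,110+v/4-.4)
L=onz(t,T(80,438),.09);R=onz(t,T(622,420),.09)
print(L,R,np.linalg.norm(L-R))
for n,a,b in [("lid front L",(57,300),(155,107)),("lid front R",(668,285),(483,303))]:
    # top surface front corner
    print(n,tri(t,T(*a),s,S(*b)))
print("lid rear", tri(t,T(72,107),s,S(52,310)),tri(t,T(607,93),s,S(360,515)))
print("hasp lip R",S(393,100),"scene rim front right",onz(s,S(507,368),.09))
print("catch tip z.058",onz(t,T(320,515),.06),onz(t,T(379,512),.06), "catch top back", onz(t,T(345,450),.067))
for n,p in dict(spool=(209,258),flux=(190,196),cup=(184,150),screw=(348,258),nozzle=(303,137)).items(): print(n,onz(t,p,.04))
E
```

```text
[0.5222163  0.10432888 0.09      ] [ 0.53614939 -0.13276014  0.09      ] 0.2374980690151645
lid front L (array([0.60648446, 0.0326442 , 0.3248788 ]), np.float64(0.1736016734548215))
lid front R (array([ 0.55203117, -0.02324352,  0.16268356]), np.float64(0.22724952894654357))
lid rear (array([0.69353915, 0.03931633, 0.24382003]), np.float64(0.1742730531624981)) (array([ 0.66012871, -0.02224573,  0.05572237]), np.float64(0.2261472109528852))
hasp lip R (267.85, 134.6) scene rim front right [0.52710908 0.10659947 0.09      ]
catch tip z.058 [ 0.49304809 -0.00243294  0.06      ] [ 0.49506424 -0.0289959   0.06      ] catch top back [ 0.52200164 -0.0128386   0.067     ]
spool [0.43314776 0.13147247 0.04      ]
flux [0.57484721 0.18251319 0.04      ]
cup [0.68584468 0.20294157 0.04      ]
screw [ 0.44106322 -0.18553074  0.04      ]
nozzle [ 0.72576085 -0.08208721  0.04      ]
```

```bash
python3 - <<'E'
from h import *
t=cams.read_camera("top"); s=cams.read_camera("scene")
T=lambda u,v:(205+u/5-.4,130+v/5-.4)
S=lambda u,v:(170+u/4-.4,110+v/4-.4)
pp={}
for n,a,b in [("lidfrontL",(57,300),(483,303)),("lidfrontR",(668,285),(155,107)),("rearL",(72,107),(360,515)),("rearR",(607,93),(52,310)),("rimL",(80,438),(507,368)),("labelfL",(245,287),(366,242)),("labelfR",(480,280),(243,170)),("haspL",(265,318),(393,100)),("haspR",(499,306),(278,40))]:
    pp[n],e=tri(t,T(*a),s,S(*b)); print(n,pp[n].round(4),round(e,4))
n=np.linalg.norm
print(n(pp["lidfrontL"]-pp["lidfrontR"]),n(pp["rearL"]-pp["rearR"]),n(pp["rearL"]-pp["lidfrontL"]),n(pp["rearR"]-pp["lidfrontR"]),n(pp["haspL"]-pp["haspR"]))
for a,b in [("lidfrontL","lidfrontR"),("rearL","rearR"),("haspL","haspR")]:
    d=pp[a]-pp[b]; print("yaw",np.arctan2(-d[0],d[1]))
E
```

```text
lidfrontL [0.5653 0.1075 0.1904] 0.0026
lidfrontR [ 0.5785 -0.1311  0.1896] 0.0012
rearL [0.6689 0.1127 0.0999] 0.0007
rearR [ 0.6826 -0.1261  0.0958] 0.0002
rimL [0.523  0.1045 0.0839] 0.0008
labelfL [0.5737 0.0328 0.19  ] 0.0022
labelfR [ 0.579  -0.0582  0.1876] 0.0013
haspL [0.5472 0.0259 0.2784] 0.0017
haspR [ 0.5533 -0.0529  0.2764] 0.0003
0.23888739546167853 0.23923841370603452 0.1376282253435375 0.14021535735860116 0.07901649391111767
yaw 0.05524152518898193
yaw 0.05719702634805589
yaw 0.07725580513942994
```

```bash
cat >> h.py <<'E'
from scipy.spatial.transform import Rotation as Ro
YAW=.056; C=np.array([.598,-.0108,0])
def c2w(p): return C+Ro.from_euler('z',YAW).apply(np.array(p)/1000)
def w2c(p): return Ro.from_euler('z',-YAW).apply(np.array(p)-C)*1000
def st():
    o=readout.observe(); R=Ro.from_euler('xyz',o["tool_rot"]).as_matrix()
    tip=o["tool_pos"]+R[:,0]*.178
    a=(np.arctan2(-R[0,1],R[1,1])-YAW+np.pi/2)%np.pi-np.pi/2
    print("t %.2f"%o["time"],"tip case",w2c(tip).round(1),"toolx",R[:,0].round(3),"jawyaw err to case %.3f"%a,"F",o["contact_force"].round(1),"open %.3f"%o["opening"],"q",o["qpos"].round(2))
E
python3 - <<'E'
from h import *
st()
t=cams.read_camera("top"); s=cams.read_camera("scene")
for n,r in(("t",t),("s",s)):
    im=r["color"][:,:,::-1].copy(); im=cv2.resize(im,None,fx=1.5,fy=1.5)
    for p in [(-70,120,90),(-70,-120,90),(70,120,90),(70,-120,90),(-70,120,0),(70,-120,0),(-70,12,50),(-70,-12,50),(-104,0,60)]:
        q=P(r,c2w(p))[0]*1.5; cv2.circle(im,(int(q[0]),int(q[1])),2,(0,0,255),-1)
    cv2.imwrite(f"pics/chk_{n}.png",im[150:420,200:560] if n=="s" else im[170:400,270:540])
print("target", c2w((10,0,0)), w2c([.213,.48,0]))
E
```

```text
t 0.45 tip case [-357.   511.4  226.7] toolx [-0. -0. -1.] jawyaw err to case -0.474 F [ 0.2 -0.2 -0.3] open 0.092 q [ 1.01  0.34  1.52  0.    1.28 -0.15]
target [ 0.60798432 -0.01024029  0.        ] [-356.92604088  511.57935977    0.        ]
```

View pics/chk_t.png

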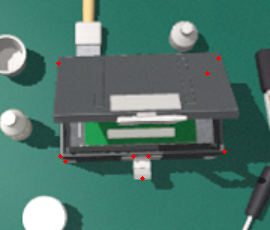

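View pics/chk_s.png

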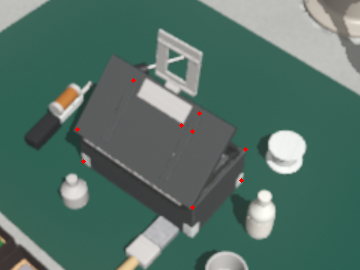

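The projected case points sit on the imaged corners and catch to within about 1–2 px, so the case pose is good. I'll raise the tool, turn it and move over the lid, behind the hasp.

```bash
python3 -m inch '10 -10 30 0.1 0.42; 24 -30 25 0.1 0.42; 24 -30 0 0.1 0.42; 24 -30 0 0.1 0.42; 24 -30 0 0.074 0.42; 24 -30 0 0 0.42; 24 -30 0 0 0.42; 24 -30 0 0 0.42' 20; python3 -m inch '25 -31 0 0 0.42; 25 -31 0 0 0.42; 25 -31 0 0 0.42; 25 -31 0 0 0.42; 25 -31 0 0 0.42;25 -31 0 0 0.42; 25 -31 0 0 0.42; 25 -31 0 0 0.42'; python3 - <<'E'
from h import *
st()
crop("top","t2.png",180,100,350,260,4)
E
```

```text
time: 1.22
tool_pos: [0.3895, 0.2609, 0.4577]
tool_rot: [0.558, 1.57, 0.614]
contact_force: [-0.4, 0.6, 0.4]
opening: 0.0435
time: 1.88
tool_pos: [0.5897, 0.0128, 0.4575]
tool_rot: [0.833, 1.571, 0.889]
contact_force: [-0.3, 0.4, -0.3]
opening: 0.0386
t 1.88 tip case [ -6.9  24.  279.5] toolx [ 0.  0. -1.] jawyaw err to case -0.000 F [-0.3  0.4 -0.3] open 0.039 q [-0.11  0.43  1.24  0.    1.47 -1.74]
```

View pics/t2.png

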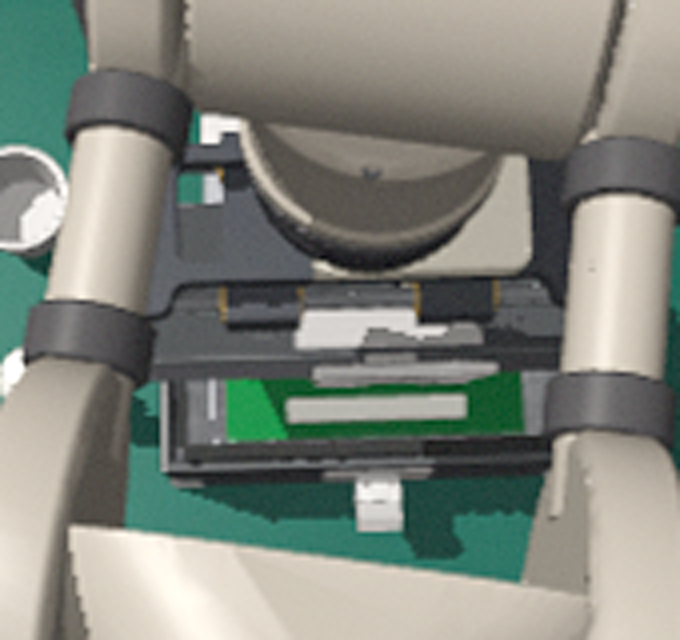

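The gripper now hangs over the lid behind the upright hasp, which shows as an edge-on strip at (405,372). I'll line up and press down.

```bash
python3 -m inch '17 -22 0 0 0.42; 0 0 -20 0 0.42; 0 0 -25 0 0.42; 0 0 -25 0 0.42; 0 0 -20 0 0.42; 0 0 -15 0 0.42; 0 0 -10 0 0.42; 0 0 -8 0 0.42'; python3 - <<'E'
from h import *
st()
E
python3 -m inch '0 0 -8 0 0.42; 0 0 -8 0 0.42; 0 0 -7 0 0.42; 0 0 -7 0 0.42;0 0 -6 0 0.42; 0 0 -6 0 0.42'; python3 - <<'E'
from h import *
st()
crop("scene","s2.png",150,90,330,260,4)
E
```

```text
time: 2.6
tool_pos: [0.6057, -0.0073, 0.3337]
tool_rot: [2.782, 1.57, 2.838]
contact_force: [-0.2, -0.3, 1.1]
opening: 0.0386
t 2.60 tip case [  7.8   3.1 155.7] toolx [-0.001  0.    -1.   ] jawyaw err to case 0.000 F [-0.2 -0.3  1.1] open 0.039 q [-0.14  0.55  1.39  0.    1.2  -1.77]
time: 3.1
tool_pos: [0.6058, -0.0074, 0.2919]
tool_rot: [2.328, 1.571, 2.384]
contact_force: [-0.9, -0.3, 1.1]
opening: 0.0389
t 3.10 tip case [  7.9   3.  113.9] toolx [-0.  0. -1.] jawyaw err to case 0.000 F [-0.9 -0.3  1.1] open 0.039 q [-0.14  0.59  1.44  0.    1.11 -1.77]
```

View pics/s2.png

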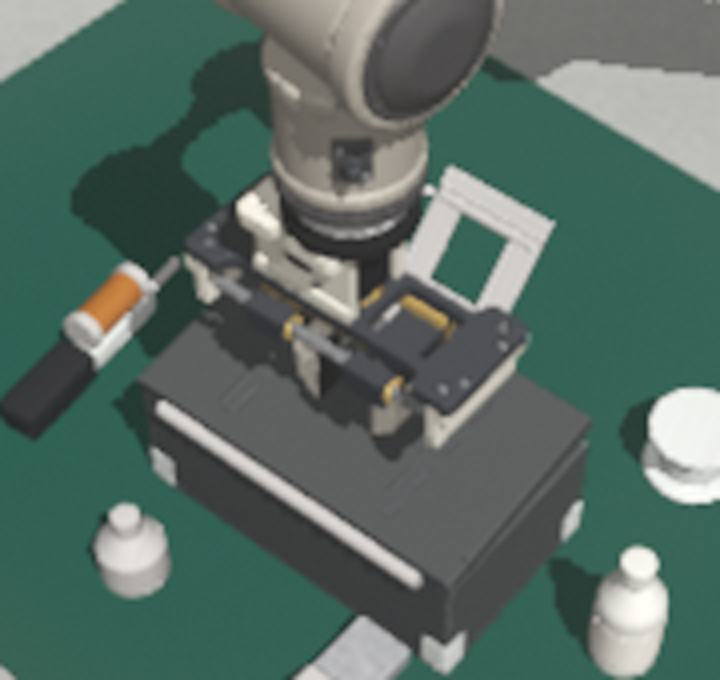

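The lid is nearly shut and the hasp leans forward and up, clear of the gripper. I'll press on gently down to the seal.

```bash
for i in 1; do python3 -m inch '0 0 -3 0 0.42; 0 0 -2 0 0.42'; done; python3 -m inch '0 0 -2 0 0.42; 0 0 0 0 0.42';python3 -m inch '0 0 -1 0 0.42; 0 0 0 0 0.42'
```

```text
time: 3.32
tool_pos: [0.6057, -0.0074, 0.2877]
tool_rot: [2.873, 1.57, 2.929]
contact_force: [-4.8, -0.3, 8.0]
opening: 0.0383
time: 3.48
tool_pos: [0.6055, -0.0074, 0.2862]
tool_rot: [3.112, 1.57, -3.115]
contact_force: [-4.2, 0.1, 5.7]
opening: 0.0386
time: 3.65
tool_pos: [0.6054, -0.0074, 0.2857]
tool_rot: [-2.874, 1.57, -2.818]
contact_force: [-5.2, 0.2, 9.0]
opening: 0.0383
```

```bash
python3 -m inch '0 0 -1 0 0.42; 0 0 0 0 0.42;0 0 0 0 0.42'; python3 -m inch '0 0 20 0 0.42; 0 0 35 0 0.42;0 0 41 0 0.42;0 0 41 0 0.42;0 0 0 0 0.42'; python3 - <<'E'
from h import *
st()
r=crop("scene","s3.png",150,60,330,230,4)
for th in (0,.03,.055,.075,.1):
    q=[P(r,c2w((70-140*np.cos(th)+14*np.sin(th),y,90+140*np.sin(th)+14*np.cos(th))))[0] for y in(120,-120)]
    print(th,[((a-[150,60]+.4)*4).round(0) for a in q])
E
```

```text
time: 3.9
tool_pos: [0.6053, -0.0074, 0.285]
tool_rot: [-2.863, 1.57, -2.806]
contact_force: [-6.5, -0.0, 11.6]
opening: 0.0386
time: 4.32
tool_pos: [0.6066, -0.0074, 0.4299]
tool_rot: [-0.193, 1.555, -0.136]
contact_force: [0.3, -0.3, 1.0]
opening: 0.0383
t 4.32 tip case [ 11.5   2.3 252. ] toolx [ 0.016 -0.002 -1.   ] jawyaw err to case 0.000 F [ 0.3 -0.3  1. ] open 0.038 q [-0.14  0.47  1.25  0.    1.4  -1.77]
0 [array([593., 547.]), array([289., 362.])]
0.03 [array([593., 543.]), array([288., 358.])]
0.055 [array([593., 540.]), array([288., 355.])]
0.075 [array([593., 538.]), array([287., 352.])]
0.1 [array([593., 535.]), array([286., 349.])]
```

View pics/s3.png

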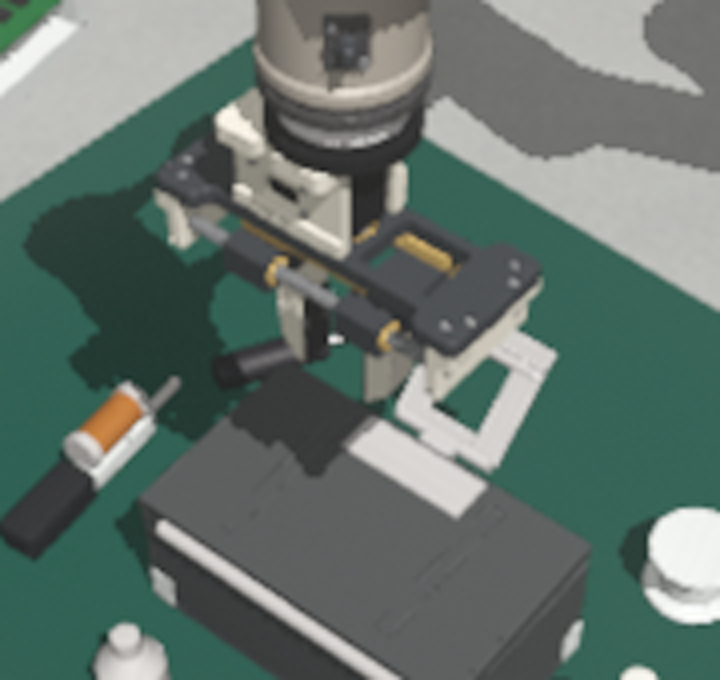

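The lid is shut: its corner is at (592,545), the predicted seal-rest position is about (593,540), and I felt a springy reaction of up to 11 N. Next I'll move out over the hasp to swing it down.

```bash
python3 -m inch '-35 -3 0 0 0.42; -35 -3 0 0 0.42; -35 -3 0 0 0.42; -30 -2 0 0 0.42; 0 0 0 0 0.42; 0 0 0 0 0.42' ; python3 - <<'E'
from h import *
st()
r=crop("scene","s4.png",150,60,330,230,4)
E
```

```text
time: 4.87
tool_pos: [0.4698, -0.0184, 0.4203]
tool_rot: [2.132, 1.571, 2.188]
contact_force: [0.8, -0.3, -0.6]
opening: 0.0387
t 4.87 tip case [-128.4   -0.4  242.3] toolx [-0.  0. -1.] jawyaw err to case -0.000 F [ 0.8 -0.3 -0.6] open 0.039 q [-0.2   0.23  1.64  0.    1.27 -1.83]
```

View pics/s4.png

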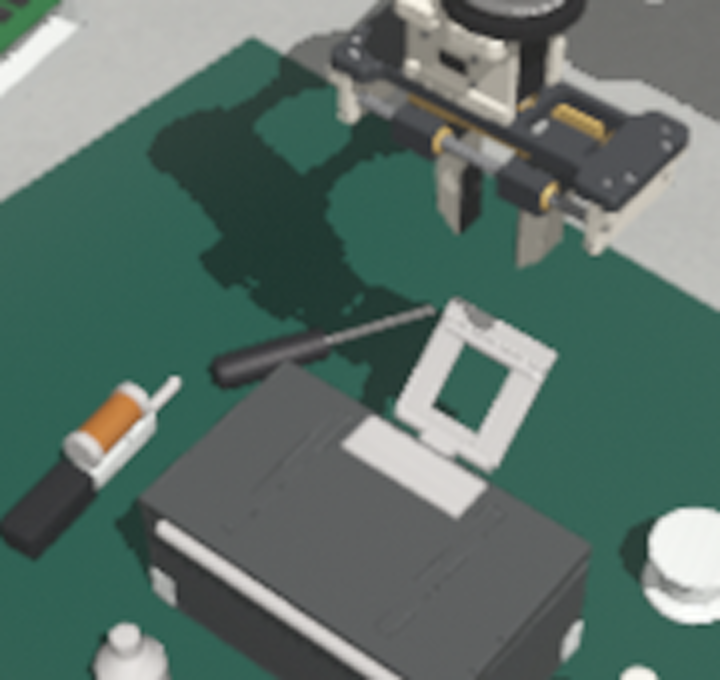

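The hasp stands forward and up at about 45°, with its end at (505,325). The fingers are above it and straddle both arms. I'll descend onto it.

```bash
python3 -m inch '0 0 -30 0 0.42; 0 0 -30 0 0.42; 0 0 -15 0 0.42; 0 0 -10 0 0.42; 0 0 -10 0 0.42; 0 0 -10 0 0.42; 0 0 -10 0 0.42' ; python3 -m inch '0 0 -8 0 0.42; 0 0 -8 0 0.42; 0 0 -8 0 0.42; 0 0 -8 0 0.42' ; python3 - <<'E'
from h import *
st()
r=crop("scene","s5.png",150,60,330,230,4)
r=crop("top","t5.png",180,120,350,270,4)
E
```

```text
time: 5.5
tool_pos: [0.4722, -0.0185, 0.3045]
tool_rot: [0.053, 1.57, 0.109]
contact_force: [-0.0, -0.5, 2.7]
opening: 0.0387
time: 5.83
tool_pos: [0.4716, -0.0185, 0.273]
tool_rot: [-0.096, 1.569, -0.04]
contact_force: [2.6, 0.0, 4.9]
opening: 0.0386
t 5.83 tip case [-126.3   -0.6   95. ] toolx [ 0.002 -0.    -1.   ] jawyaw err to case 0.000 F [2.6 0.  4.9] open 0.039 q [-0.2   0.41  1.85  0.    0.89 -1.83]
```

View pics/s5.png

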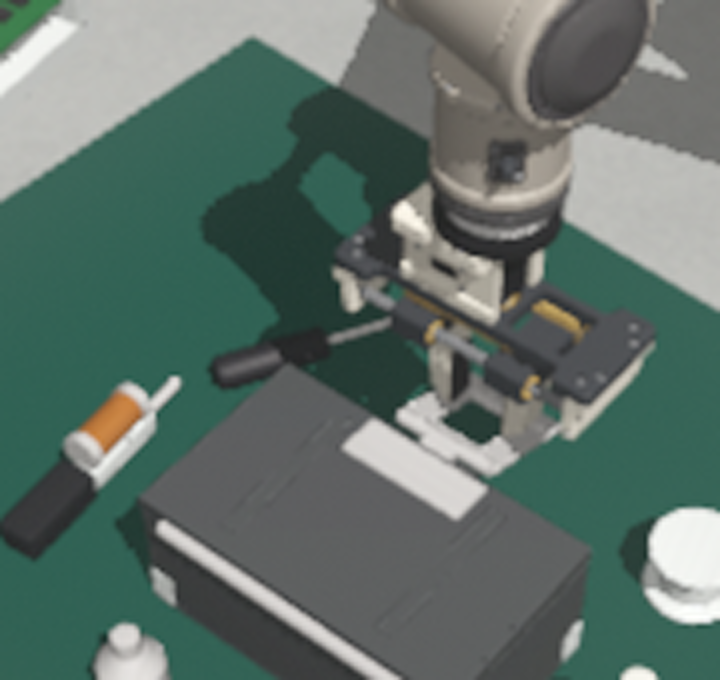

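View pics/t5.png

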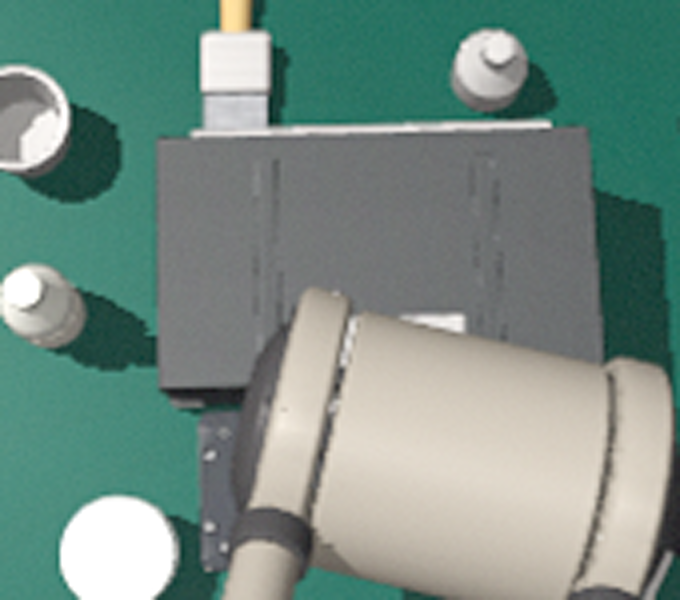

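The hasp is now about horizontal under the fingers. I'll keep going down at this x, then push inward.

```bash
python3 -m inch '0 0 -8 0 0.42; 0 0 -8 0 0.42; 0 0 -8 0 0.42; 0 0 -7 0 0.42; 0 0 -4 0 0.42; 0 0 0 0 0.42' ; python3 - <<'E'
from h import *
st()
r=crop("scene","s6.png",150,60,330,230,4)
E
```

```text
time: 6.43
tool_pos: [0.4704, -0.0184, 0.2372]
tool_rot: [2.855, 1.568, 2.911]
contact_force: [-0.6, 0.2, 1.2]
opening: 0.0384
t 6.43 tip case [-128.3   -0.3   59.2] toolx [-0.003  0.001 -1.   ] jawyaw err to case 0.000 F [-0.6  0.2  1.2] open 0.038 q [-0.2   0.46  1.88  0.    0.8  -1.83]
```

View pics/s6.png

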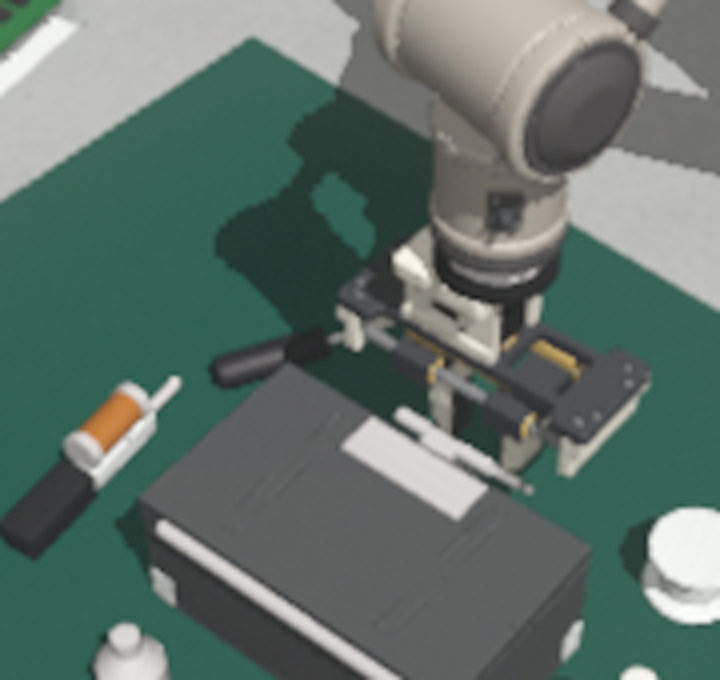

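The hasp hangs steeply outward, at about 0.6 rad. Now I'll push in with small steps and watch the force.

```bash
python3 -m inch '3 0.2 -2 0 0.42; 3 0.2 -1 0 0.42; 2 0.1 0 0 0.42; 2 0.1 0 0 0.42'; python3 -m inch '2 0.1 0 0 0.42; 2 0.1 0 0 0.42; 1 0 0 0 0.42'; python3 -m inch '1 0.1 0 0 0.42; 1 0.1 0 0 0.42; 1 0 0 0 0.42';  python3 -c "
from h import *
st()"
```

```text
time: 6.82
tool_pos: [0.4811, -0.0178, 0.2354]
tool_rot: [2.243, 1.571, 2.299]
contact_force: [-2.0, -0.3, -0.5]
opening: 0.0383
time: 7.07
tool_pos: [0.4862, -0.0176, 0.2355]
tool_rot: [-0.01, 1.57, 0.046]
contact_force: [-0.6, 0.3, 0.1]
opening: 0.0384
time: 7.32
tool_pos: [0.4889, -0.0174, 0.2355]
tool_rot: [1.056, 1.571, 1.113]
contact_force: [-1.3, -0.4, -0.2]
opening: 0.0383
t 7.32 tip case [-109.3   -0.5   57.5] toolx [ 0.  0. -1.] jawyaw err to case 0.000 F [-1.3 -0.4 -0.2] open 0.038 q [-0.19  0.49  1.83  0.    0.82 -1.82]
```

```bash
for i in 1; do python3 -m inch '1 0.1 0 0 0.42; 1 0 0 0 0.42; 1 0.1 0 0 0.42'; done; python3 -m inch '1 0 0 0 0.42; 1 0.1 0 0 0.42'; python3 -m inch '1 0 0 0 0.42; 1 0.1 0 0 0.42'
```

```text
time: 7.57
tool_pos: [0.4919, -0.0172, 0.2355]
tool_rot: [2.051, 1.571, 2.107]
contact_force: [-1.4, -0.4, -0.9]
opening: 0.0385
time: 7.73
tool_pos: [0.4931, -0.0171, 0.2352]
tool_rot: [3.021, 1.568, 3.077]
contact_force: [-7.0, -1.4, 2.1]
opening: 0.0386
time: 7.9
tool_pos: [0.4943, -0.017, 0.2347]
tool_rot: [3.03, 1.565, 3.086]
contact_force: [-9.6, -3.1, 0.5]
opening: 0.0386
```

Riding the nose now (about 10 N). Continuing in 1 mm steps.

```bash
python3 -m inch '1 0 0 0 0.42; 1 0.1 0 0 0.42'; python3 -m inch '1 0 0 0 0.42; 1 0.1 0 0 0.42';  python3 -m inch '1 0 0 0 0.42; 1 0.1 0 0 0.42'; python3 -c "
from h import *
st()"
```

```text
time: 8.07
tool_pos: [0.4955, -0.017, 0.2343]
tool_rot: [3.033, 1.561, 3.09]
contact_force: [-13.1, -4.2, 0.2]
opening: 0.0385
time: 8.23
tool_pos: [0.4966, -0.0169, 0.2338]
tool_rot: [3.04, 1.558, 3.097]
contact_force: [-15.9, -4.9, -0.3]
opening: 0.0385
time: 8.4
tool_pos: [0.4978, -0.0169, 0.2332]
tool_rot: [3.04, 1.555, 3.097]
contact_force: [-18.1, -6.4, -1.8]
opening: 0.0384
t 8.40 tip case [-103.2   -0.2   55.2] toolx [-0.016  0.001 -1.   ] jawyaw err to case 0.001 F [-18.1  -6.4  -1.8] open 0.038 q [-0.19  0.51  1.81 -0.    0.84 -1.81]
```

```bash
python3 -m inch '1 0 0 0 0.42; 1 0 0 0 0.42'; python3 -m inch '1 0 0 0 0.42; 1 0 0 0 0.42'; python3 -c "
from h import *
st()
r=crop('scene','s7.png',150,60,330,230,4)"
```

```text
time: 8.57
tool_pos: [0.4989, -0.0169, 0.2327]
tool_rot: [3.036, 1.552, 3.093]
contact_force: [-21.1, -6.8, -0.8]
opening: 0.0387
time: 8.73
tool_pos: [0.5001, -0.0169, 0.2322]
tool_rot: [3.032, 1.548, 3.089]
contact_force: [-24.1, -7.4, -2.3]
opening: 0.0383
t 8.73 tip case [-1.021e+02 -1.000e-01  5.420e+01] toolx [-0.023  0.001 -1.   ] jawyaw err to case 0.001 F [-24.1  -7.4  -2.3] open 0.038 q [-0.19  0.52  1.8  -0.    0.85 -1.81]
```

View pics/s7.png

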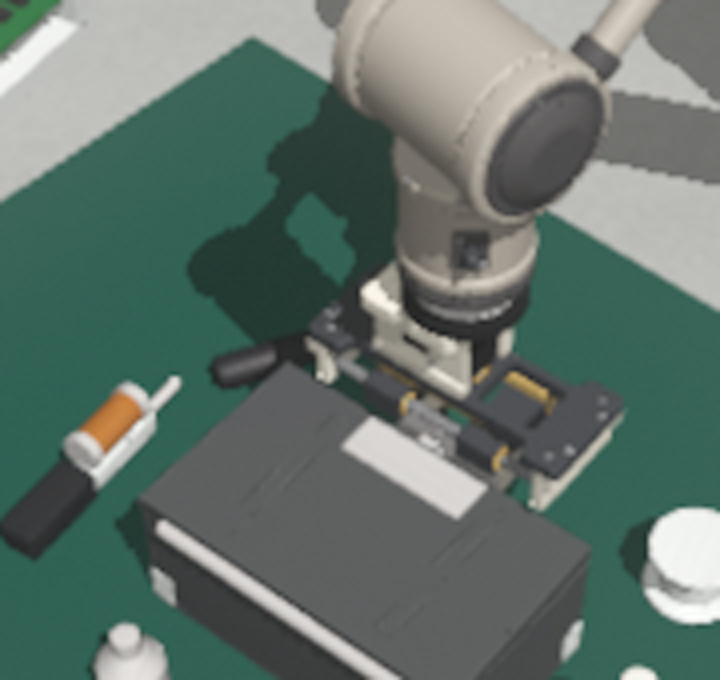

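```bash
python3 -c "
from h import *
o=readout.observe(); print(o['contact_force'],o['torque'],o['joint_efforts'])
r=cams.read_camera('wrist'); cv2.imwrite('pics/w7.png',r['color'][:,:,::-1])
crop('scene','s8.png',215,140,295,200,9)"
```

```text
[-23.16237131  -7.02534188  -2.03846544] [-1.18639842  4.06102619 -0.06107311] [  4.07830417 -49.71970797 -30.74265003   2.50887014  -6.54285774
  -0.12522949]
```

View pics/w7.png

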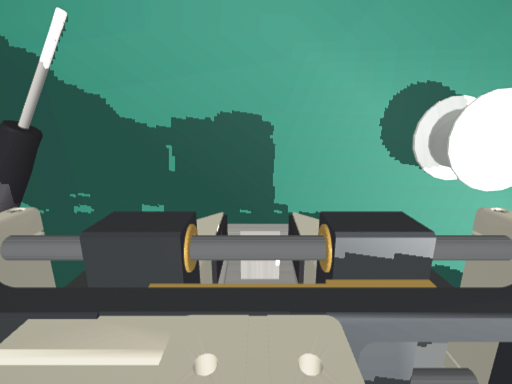

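View pics/s8.png

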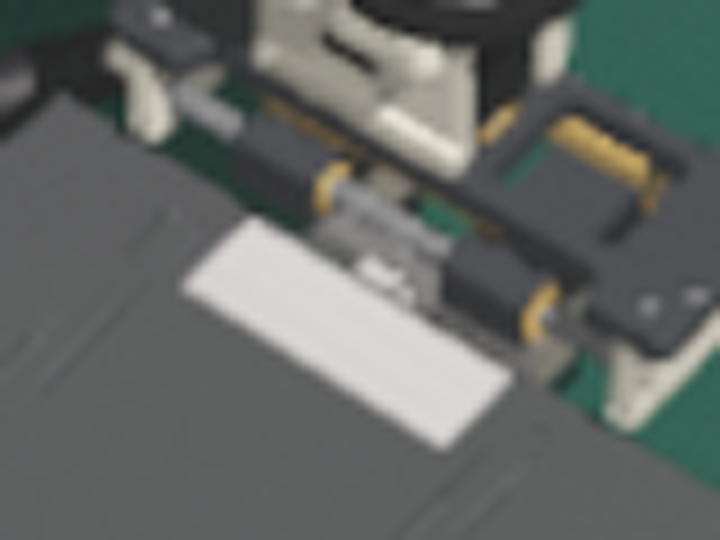

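The moment-to-force ratio is 0.175 m, so the contact is at the fingertips and not the gripper body. The force is still in the expected riding range, so I'll continue.

```bash
python3 -m inch '1 0 0 0 0.42; 1 0 0 0 0.42'; python3 -c "
from h import *
st()";  python3 -m inch '1 0 0 0 0.42; 1 0 0 0 0.42'; python3 -c "
from h import *
st()"
```

```text
time: 9.05
tool_pos: [0.5012, -0.0169, 0.2316]
tool_rot: [3.03, 1.545, 3.087]
contact_force: [-27.6, -8.5, -1.8]
opening: 0.0384
t 9.05 tip case [-1.016e+02 -1.000e-01  5.370e+01] toolx [-0.026  0.001 -1.   ] jawyaw err to case 0.001 F [-27.6  -8.5  -1.8] open 0.038 q [-0.19  0.52  1.79 -0.    0.85 -1.81]
time: 9.22
tool_pos: [0.5023, -0.0169, 0.2311]
tool_rot: [3.031, 1.542, 3.088]
contact_force: [-31.2, -8.5, -3.3]
opening: 0.0386
t 9.22 tip case [-1.01e+02 -1.00e-01  5.32e+01] toolx [-0.029  0.002 -1.   ] jawyaw err to case 0.001 F [-31.2  -8.5  -3.3] open 0.039 q [-0.19  0.52  1.79 -0.01  0.86 -1.81]
```

```bash
cat >> h.py <<'E'
def lidshift(out):
    crop('scene',out,150,60,330,230,4)
    a=cv2.imread('pics/s4.png',0).astype(np.float32); b=cv2.imread('pics/'+out,0).astype(np.float32)
    for nm,(x0,y0,x1,y1) in dict(frontcorner=(545,500,625,590),labelend=(440,455,500,525),rear=(400,590,470,670),base=(540,600,600,660)).items():
        print(nm,np.round(cv2.phaseCorrelate(a[y0:y1,x0:x1],b[y0:y1,x0:x1],cv2.createHanningWindow((x1-x0,y1-y0),cv2.CV_32F)),2).tolist() if 0 else [np.round(v,2) for v in cv2.phaseCorrelate(a[y0:y1,x0:x1],b[y0:y1,x0:x1],cv2.createHanningWindow((x1-x0,y1-y0),cv2.CV_32F))])
E
python3 -c "
from h import *
lidshift('s9.png'); st()"
```

```text
frontcorner [array([-0.39,  0.2 ]), np.float64(0.41)]
labelend [array([0.34, 4.88]), np.float64(0.28)]
rear [array([-0.26,  0.08]), np.float64(0.56)]
base [array([0.07, 0.01]), np.float64(1.14)]
t 9.27 tip case [-1.009e+02 -1.000e-01  5.310e+01] toolx [-0.029  0.002 -1.   ] jawyaw err to case 0.001 F [-28.2  -8.   -5.6] open 0.039 q [-0.19  0.52  1.79 -0.    0.86 -1.81]
```

View pics/s9.png

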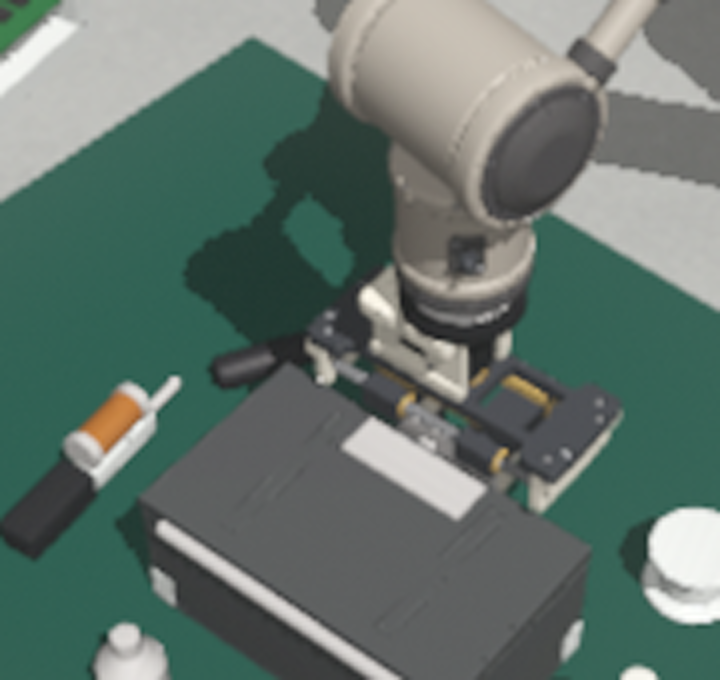

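```bash
python3 -c "
from h import *
a=cv2.imread('pics/s4.png');b=cv2.imread('pics/s9.png')
a=a[400:640,420:640];b=b[400:640,420:640]
cv2.imwrite('pics/cmp.png',cv2.resize(np.hstack([a,b]),None,fx=1.8,fy=1.8))"
```

```text
(no output)
```

View pics/cmp.png

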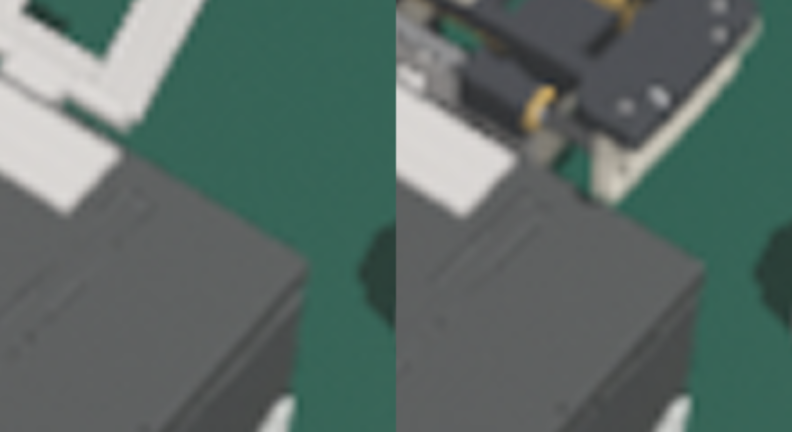

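The lid's front corner has dropped about 2 px, so the hasp is riding but friction is high. I'll add a downward drag, which helps the hasp down the slope and brings the contact nearer the bar.

```bash
python3 -m inch '0 0 -1 0 0.42; 0 0 -1 0 0.42'; python3 -m inch '1 0 -1 0 0.42; 0 0 -1 0 0.42'; python3 -c "
from h import *
st()"
```

```text
time: 9.43
tool_pos: [0.5044, -0.0168, 0.2297]
tool_rot: [3.01, 1.55, 3.066]
contact_force: [-3.1, -1.5, -1.6]
opening: 0.0382
time: 9.6
tool_pos: [0.5057, -0.0167, 0.2291]
tool_rot: [3.006, 1.552, 3.062]
contact_force: [-27.0, -5.0, 8.9]
opening: 0.0387
t 9.60 tip case [-95.8  -0.2  51.1] toolx [-0.019  0.002 -1.   ] jawyaw err to case 0.001 F [-27.   -5.    8.9] open 0.039 q [-0.18  0.53  1.79 -0.    0.85 -1.81]
```

The force fell from about 28 N to 3 N, then rose again as the hasp reached a stop. That's the snap. I'll back straight out and look.

```bash
python3 -m inch '-3 -0.2 0.5 0 0.42; -4 -0.2 1 0 0.42; -8 0 1 0 0.42; -15 -1 0 0 0.42; -25 -1 0 0 0.42; -25 -1 5 0 0.42; -10 0 20 0 0.42; 0 0 0 0 0.42'; python3 -c "
from h import *
st(); lidshift('s10.png')"; python3 -m inch '0 0 40 0 0.42; 0 0 40 0 0.42; 0 0 40 0 0.42; 0 0 40 0 0.42;0 30 20 0 0.42;0 40 0 0 0.42;0 40 0 0 0.42; 0 40 0 0 0.42'; python3 -c "
from h import *
st(); crop('top','t10.png',205,130,345,250,5); r=cams.read_camera('wrist'); cv2.imwrite('pics/w10.png',r['color'][:,:,::-1]); lidshift('s11.png')"
```

```text
time: 10.27
tool_pos: [0.4197, -0.02, 0.2611]
tool_rot: [-0.249, 1.567, -0.193]
contact_force: [1.5, -0.3, 0.2]
opening: 0.0384
t 10.27 tip case [-177.9    0.6   83.1] toolx [ 0.003 -0.001 -1.   ] jawyaw err to case 0.000 F [ 1.5 -0.3  0.2] open 0.038 q [-0.23  0.35  1.99  0.    0.8  -1.86]
frontcorner [array([-0.  ,  0.18]), np.float64(0.67)]
labelend [array([0.  , 0.12]), np.float64(0.67)]
rear [array([-0.05, -0.13]), np.float64(0.51)]
base [array([-0.04,  0.03]), np.float64(1.18)]
time: 10.98
tool_pos: [0.4215, 0.1316, 0.4395]
tool_rot: [0.136, 1.567, 0.191]
contact_force: [1.0, -0.6, -0.8]
opening: 0.0389
t 10.98 tip case [-167.6  152.1  261.5] toolx [ 0.004  0.001 -1.   ] jawyaw err to case -0.001 F [ 1.  -0.6 -0.8] open 0.039 q [ 0.13  0.16  1.67  0.    1.31 -1.5 ]
frontcorner [array([0.14, 0.08]), np.float64(0.58)]
labelend [array([-0.02,  0.17]), np.float64(0.74)]
rear [array([ 0.32, -3.57]), np.float64(0.23)]
base [array([ 0.09, -0.03]), np.float64(1.16)]
```

View pics/t10.png

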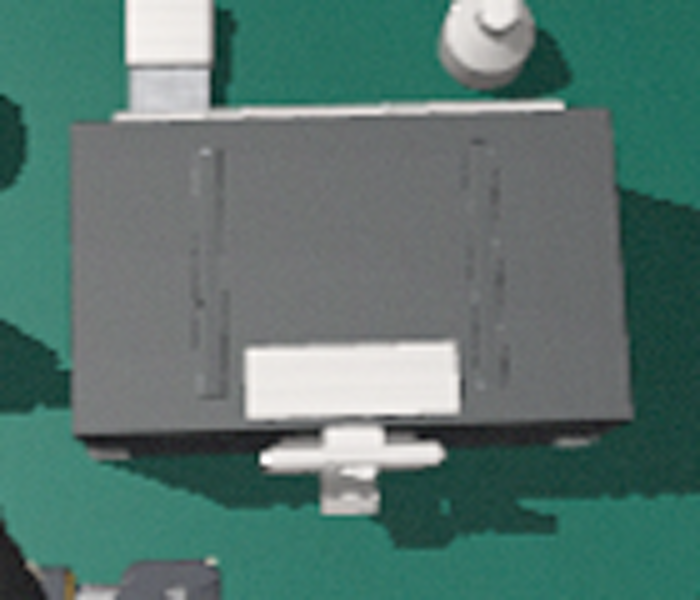

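View pics/s11.png

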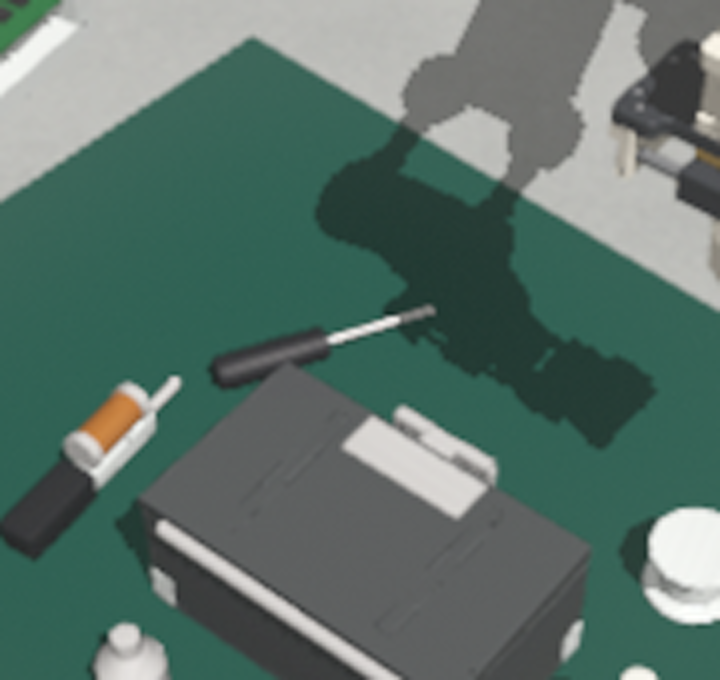

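View pics/w10.png

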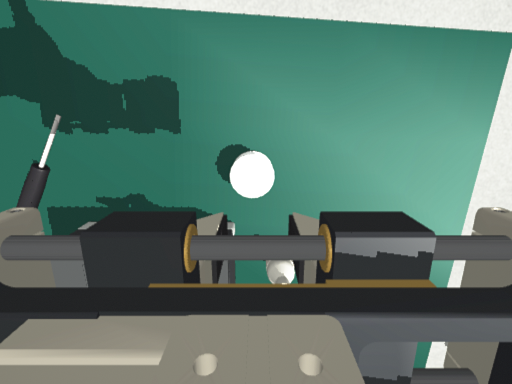

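The hasp hangs down with the nose sticking through its window at (350,490) in the top view. To check that the lid is held lower than its seal-rest position, I'll fit lines along the lid's front edge before and after.

```bash
python3 - <<'E'
from h import *
crop('scene','s12.png',150,60,330,230,4)
def edge(f,cols):
    im=cv2.imread('pics/'+f).astype(float); g=(im[:,:,1]-im[:,:,2])/(im.sum(2)+1)
    out=[]
    for x in cols:
        y0=int(362+(x-288)*.608); c=g[y0-16:y0+16,x]
        k=np.where((c[:-1]>.06)&(c[1:]<=.06))[0]
        out.append(y0-16+k[-1]+(c[k[-1]]-.06)/(c[k[-1]]-c[k[-1]+1]) if len(k) else np.nan)
    return np.array(out)
for nm,cols in dict(left=range(300,345),right=range(505,580)).items():
    for f in ('s3.png','s4.png','s9.png','s10.png','s11.png','s12.png'):
        e=edge(f,cols); print(nm,f,np.nanmedian(e-(362+(np.array(cols)-288)*.608)).round(2),np.isnan(e).sum())
r=cams.read_camera('scene')
for th in(0,.03,.047,.062):
    q=[((P(r,c2w((70-140*np.cos(th)+14*np.sin(th),y,90+140*np.sin(th)+14*np.cos(th))))[0]-[150,60]+.4)*4) for y in(80,-80)]
    print(th,[ (a[1]-(362+(a[0]-288)*.608)).round(2) for a in q])
E
```

```text
left s3.png -0.19 1
left s4.png -1.5 2
left s9.png -0.72 17
left s10.png -0.33 0
left s11.png -0.29 0
left s12.png -0.29 0
right s3.png -1.78 0
right s4.png -1.72 0
right s9.png 1.06 13
right s10.png -0.3 0
right s11.png -0.17 0
right s12.png -0.18 0
0 [np.float64(-0.36), np.float64(-0.71)]
0.03 [np.float64(-4.11), np.float64(-4.26)]
0.047 [np.float64(-6.15), np.float64(-6.2)]
0.062 [np.float64(-7.89), np.float64(-7.85)]
```

The lid's front edge sits 1.6 px (about 0.013 rad) below its unfastened rest position and stays put over three pictures with nothing touching it. That fits the latched state and not "stuck half-way". The fingertip position at the stop gives a hasp angle of about 0.03 rad. I'll let the arm settle, check the bystanders and hand in.

```bash
python3 -m inch '0 0 0 0 0.42; 0 0 0 0 0.42; 0 0 0 0 0.42'; python3 - <<'E'
from h import *
r=cams.read_camera('top'); a=cv2.imread('pics/top0.png')
b=r['color'][:,:,::-1]; cv2.imwrite('pics/topend.png',b)
# centroid shift of the bystanders by template match
for n,(x,y,w) in dict(spool=(209,258,20),flux=(190,196,14),cup=(184,150,17),screw=(350,255,16),desolder=(364,180,18),brush=(239,115,16)).items():
    m=cv2.matchTemplate(b[y-w-12:y+w+12,x-w-12:x+w+12].copy(),a[y-w:y+w,x-w:x+w].copy(),cv2.TM_CCOEFF_NORMED)
    _,v,_,l=cv2.minMaxLoc(m); print(n,l[0]-12,l[1]-12,round(v,2))
m=cv2.matchTemplate(b[100:160,275:330].copy(),a[125:147,292:314].copy(),cv2.TM_CCOEFF_NORMED);print('nozzle',cv2.minMaxLoc(m)[3],'expect (17,25)')
from cell import workorder
E
```

```text
time: 11.48
tool_pos: [0.4212, 0.1288, 0.4389]
tool_rot: [0.058, 1.571, 0.112]
contact_force: [-0.0, 0.0, -0.1]
opening: 0.0389
spool 12 -12 0.14
flux 0 0 1.0
cup 0 0 1.0
screw 0 0 1.0
desolder 0 0 0.98
brush 0 0 1.0
nozzle (17, 25) expect (17,25)
```

```bash
python3 -c "
from cell import workorder
print(workorder.hand_in())"
```

```text
the job is handed in; nothing more can be done
None
```

The case is closed and the hasp is snapped over the catch. I handed the job in at about 11.5 s of the 45 s allowed; no verdict is reported.

- **Lid:** I pressed it shut with the fingertips and felt the springy seal push back with up to about 12 N.
- **Hasp:** I swung it down and pushed both side arms in. The force climbed to about 32 N on the catch's slope, fell sharply to 3 N at the snap, then rose to 27 N against the stop.
- **Force:** The riding force was above the 10–25 N you gave, so I added a slight downward drag to help it over. It stayed well below the 60 N limit.

**Last checks, with nothing touching the case:**
- **Lid held down:** The front edge sits about 0.013 rad below its unfastened rest position and did not move over three pictures. That puts the lid at about 0.034 to 0.049 rad, so the pictures alone don't prove it is under 0.043. With the snap and the spring-back after it, I take it as latched.
- **Hasp position:** The fingertips at the stop put the hasp at about 0.03 rad, and the catch nose shows through its window.
- **Other things on the bench:** Six of the seven show no movement in the top view. The gripper hid the spool there, but it looks unmoved in the scene view.
- **Methods that failed:** Phase correlation gave no usable lid shift. The absolute lid angle from the calibrated edge was off by about 5 px, so I relied on the before-and-after difference.

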